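# Sort the checked bench timers by their tags

## Task

Two of the three bench timers have been checked and carry a black tag on top: round for pass, a straight bar for reject. Stand the round-tagged timer upright in the nest with the round mark and the bar-tagged timer upright in the nest with the bar mark, each resting on the floor of its pocket; set them down, do not drop them. The timer without a tag is not part of this job.

Things in the scene. Friction and masses are not known exactly. Their poses are not given: they have to be found in the camera images.
- timer_round_centre (a point): PASS timer: loose beige upright box 63 (x) x 52 (y) x 108 mm high, 0.19 to 0.35 kg, a round black tag (40 mm across, 3 mm thick) on its flat top. Point: centre of the box, 54 mm above its underside; z up. Smooth upright sides: grip from above across the 52 mm (along its y), near the top. Nothing tall stands within 50 mm of those two sides.
- timer_bar_centre (a point): REJECT timer: same box, point and axes as the pass timer, but the tag on its top is a straight black bar, 14 mm (x) by 48 mm (y), 3 mm thick. A third such timer without any tag stands in the same row and is only a bystander.
- nest_round_floor (a point): PASS nest: fixed aluminium plate 100 (x) x 170 (y) x 6 mm with an open pocket and a round black mark, 40 mm across, beside it (80 mm along +y). Point: centre of the pocket floor, 6 mm above the bench; z up. Pocket inside 83 mm (x) x 72 mm (y), grey walls 18 mm high above the floor, 5 mm thick. The timer stands in it with x along x, either way round.
- nest_bar_floor (a point): REJECT nest: the same plate, pocket, point and axes as the pass nest, but its mark is a straight black bar, 14 x 48 mm.
Mind the look-alikes: they are no part of the job. What is shaped like the part that bears timer_bar_centre but blue or green is not meant.

How it is judged (in metres and radians):
At the end, for the whole second after the job is handed in: The round-tagged timer stands in the round-marked nest and the bar-tagged timer in the bar-marked nest: each centre within 18 mm of its pocket's centre (seen from above), resting on the pocket floor (no more than 4 mm above it), upright within about 6 degrees and at rest (horizontal distance between timer_round_centre and nest_round_floor below 0.018 m and z of timer_round_centre in the frame of nest_round_floor below 0.058 m and angle between each of timer_round_centre, timer_bar_centre's own z axis and vertical below 0.1 rad and linear speed of each of timer_round, timer_bar below 0.02 m/s and horizontal distance between timer_bar_centre and nest_bar_floor below 0.018 m and z of timer_bar_centre in the frame of nest_bar_floor below 0.058 m); the robot touches nothing.
It fails at once if the round-tagged timer is dropped (falls or moves faster than 0.6 m/s while no finger touches it) (linear speed of timer_round above 0.6 m/s and contact force between the fingers and timer_round below 0.05 N).
It fails at once if the bar-tagged timer is dropped (falls or moves faster than 0.6 m/s while no finger touches it) (linear speed of timer_bar above 0.6 m/s and contact force between the fingers and timer_bar below 0.05 N).
It also fails if it takes over 54 s, if anything falls off the work surface, if the arm or the gripper's body presses on something with over 40 N, if the wrist force passes 120 N, or if a joint passes its speed limit or range.

## Robot

A 6-joint arm with a two-finger parallel gripper is mounted at the origin on a cart in front of the work surface, level with it; the furniture and walls round the work are solid. World frame = base frame: x ahead of the robot, y to its left, z up, the work surface at z = 0. Lengths are in mm, angles in degrees, forces in N, time in s.
With the tool pointing down it reaches from about 325 to 750 mm from the base axis. Payload 7.6 kg.
Tool frame: the origin (TCP) lies at the very end of the fingers, on their centre line; the grasp point (between the pads) lies behind it (env.grasp_offset is the z of the grasp point in the tool frame, in mm); z points along the fingers, y is the direction in which the jaws open and shut (so a half turn about z gives the same grasp; the last joint's range is limited). The gripper opens to 85 mm and grips with 20 to 120 N. Pads are 22 mm wide; open, the fingers measure 114 mm over their backs; the gripper's body (76 mm by 85 mm) begins 54 mm behind the grasp point. The pads swing forward as they close: fully open they stand 13 mm farther back than shut.
Start: joints at [62.607, 2.991, 80.254, -0, 96.75, -4.028], TCP at [208.196, 481.975, 231.323] pointing down, gripper open.
Joint ranges: [-166.34, 166.34], [-52.06, 124.39], [6.96, 135.62], [-60.46, 240.46], [14.63, 156.25], [-167.68, 167.68]. Speed limits (degrees/s): [147.25, 147.25, 172.46, 180, 180, 180].

## Interface

Orientations are given as a 3x3 rotation matrix whose columns are the frame's x, y, z axes.
In Python, from bench import env gives the robot as it stands.
- The arm moves only by the shell command python3 -m pendant 'ROWS' [FORCE]. ROWS is JSON, one flat list of numbers, 5 for each row, row after row: the closure, from 0 (fully open) to 1 (shut), then the shift along the world's x, y, z in m, then the turn about the world's z in rad. A call has 1 to 20 rows; each row shifts and turns the commanded pose from where the row before left it; what a row does not reach is not made up. A row lasts 1/10 s, in which the tool goes at most 50 mm and 8.59 degrees, less where a joint would pass 70% of its speed; a pose out of reach is approached as far as the arm can. A call is refused whole if a number of a shift passes 0.05 or a number of a turn 0.15, either way. A call with a gripper value outside its range is refused whole. The fingers move at their own pace and stop on an object; FORCE is the grip in N (left out, the last holds). Time passes only in rows, so rows that do not move let the fingers close. It gives the time, the measured TCP pose, the force and the opening at its end, in the units of the state.
- env.get_state(): the state, without advancing time (a new reading comes with each control period).
- env.capture(name): name is "scene" or "top"; returns (picture, depth): 420x560x3 uint8, red, green, blue; 420x560 float32, mm along the optical axis (not along the pixel's ray), 0 where there is no reading.
- env.camera_info(name): a dict with "fov_y" (degrees; the focal length in pixels is half the picture's height over the tangent of half this angle, whatever the lens; pixels are square), "cx", "cy" (the principal point, pixels), "R" (3x3) and "t" (3): a world point X has camera coordinates R X + t. Camera axes: x right, y down, z forward; pixel columns grow to the right and rows downward; lengths in mm; the calibration is good to about 2 mm. A picture is of the moment at which its call begins. camera_info takes no time and is no camera call.
- env.sign_off(): hands the job in, once; it reports no verdict.
The state is a dict: "time": time; "joint_positions": joint angles; "joint_vel": joint speeds; "joint_efforts": joint torques, N m; "ee_pos": TCP position; "orientation": TCP orientation; "ft_force": force on the tool from outside, world axes, zero at the start; "torque": the same for the moment, N m; "opening": finger opening in mm.
Only numpy, scipy, OpenCV 4.12 (cv2) and the standard library are available. Lean on these libraries where they do the work, as an engineer would, in place of code of your own. Each camera call takes 0.05 s, during which the arm holds its last target. There are 200 camera calls.

## Working session

There is one attempt and no reset: what is moved stays moved. The work goes in short steps, Python scripts to look and compute and a shell command to move; the robot and the scene stay as the last step left them, time stands still between calls to the robot, and variables do not carry over. Pictures are saved under pics/ and viewed, on a budget of 10 in all, crops included, one or two more only if the job needs it, and the job is handed in when it is done.

```bash
mkdir -p pics; cat > h.py <<'E'
from bench import env
import numpy as np, cv2
def cam(n):
    i=env.camera_info(n); f=210/np.tan(np.radians(i["fov_y"])/2)
    return f,i["cx"],i["cy"],np.array(i["R"]),np.array(i["t"])
def ray(n,u,v,z):
    f,cx,cy,R,t=cam(n); C=-R.T@t; d=R.T@np.array([(u-cx)/f,(v-cy)/f,1]); return C+d*(z-C[2])/d[2]
def cloud(n,dep):
    f,cx,cy,R,t=cam(n); v,u=np.mgrid[:420,:560]; P=np.stack([(u-cx)/f*dep,(v-cy)/f*dep,dep],-1)
    return (P-t)@R
E
python3 - <<'E'
from h import *
for n in("top","scene"):
    p,d=env.capture(n); cv2.imwrite(f"pics/{n}0.png",p[:,:,::-1]); np.savez(f"{n}0",p=p,d=d)
    i=env.camera_info(n);print(n,{k:np.round(x,3).tolist() if not isinstance(x,str) else x for k,x in i.items()}, (d==0).sum())
s=env.get_state();print(s["orientation"],s["opening"],env.grasp_offset)
E
```

```text
top {'fov_y': 57.986, 'cx': 282.789, 'cy': 210.941, 'R': [[-0.004, -1.0, 0.008], [-0.995, 0.003, -0.098], [0.098, -0.009, -0.995]], 't': [-87.169, 579.512, 867.325]} 926
scene {'fov_y': 54.155, 'cx': 275.402, 'cy': 207.281, 'R': [[0.84, -0.543, -0.0], [-0.409, -0.633, -0.657], [0.356, 0.552, -0.754]], 't': [-532.339, 206.515, 771.927]} 937
[[-9.17980285e-01  3.96625504e-01 -6.37470208e-04]
 [ 3.96626006e-01  9.17979446e-01 -1.24401219e-03]
 [ 9.17775863e-05 -1.39481593e-03 -9.99999023e-01]] 85.14216136636335 -18.700000000000003
```

View pics/top0.png

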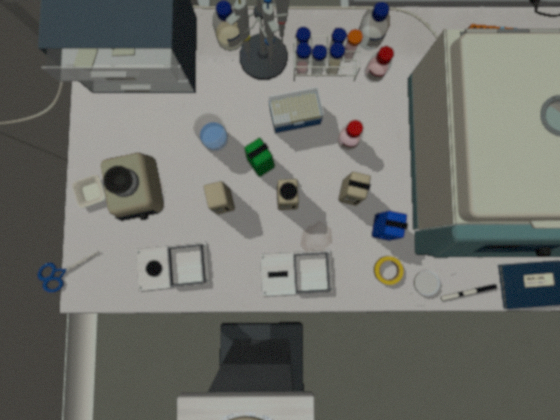

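View pics/scene0.png

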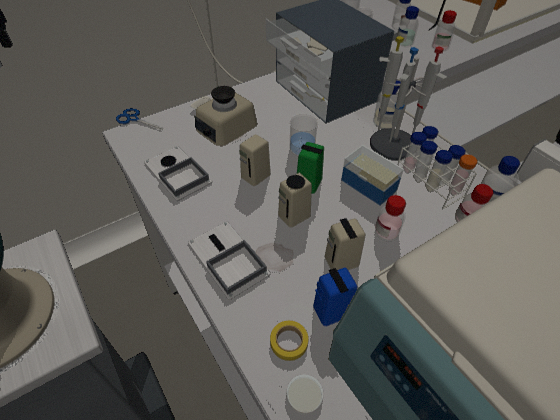

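The top view shows the round-tagged timer at (288,192), the bar-tagged one at (355,186) and the untagged one at (217,197). The round nest's pocket is at (188,266) and the bar nest's at (312,272). A clear object stands at (317,237), and the green and blue look-alikes are at (260,155) and (390,225). Next I'll measure these positions.

```bash
python3 - <<'E'
from h import *
from scipy import ndimage as N
z=np.load("top0.npz");p,d=z["p"],z["d"];W=cloud("top",d)
hsv=cv2.cvtColor(p,cv2.COLOR_RGB2HSV)
# timers: top points from depth
for nm,(u,v) in dict(round=(288,190),bar=(355,186),plain=(215,195)).items():
    m=np.zeros((420,560),bool);m[v-30:v+30,u-30:u+30]=1
    m&=(d>0)&(W[...,2]>98)&(W[...,2]<122)
    l,k=N.label(m);b=np.argmax(np.bincount(l.ravel())[1:])+1
    q=W[l==b];r=cv2.minAreaRect(q[:,:2].astype(np.float32))
    print(nm,len(q),"z",np.median(q[:,2]).round(1),"rect",np.round(r[0],1),np.round(r[1],1),round(r[2],1))
    t=(l==b)&(p.max(2)<70)
    v_,u_=np.nonzero(t)
    if len(u_)>20:
        X=np.array([ray("top",a,c,111)[:2] for a,c in zip(u_,v_)],np.float32);r=cv2.minAreaRect(X)
        print("  tag n",len(u_),np.round(r[0],1),np.round(r[1],1),round(r[2],1),X.mean(0).round(1))
# nests: marks, plate, walls
for nm,(u,v,um) in dict(round=(188,266,153),bar=(312,272,278)).items():
    for lab,box,cond,zz in(("mark",(v-20,v+20,um-18,um+18),p.max(2)<80,6),("wall",(v-26,v+26,u-24,u+24),(p.max(2)<125)&(p.max(2)>40),24)):
        m=np.zeros((420,560),bool);m[box[0]:box[1],box[2]:box[3]]=1;m&=cond
        l,k=N.label(m)
        b=np.argmax(np.bincount(l.ravel())[1:])+1;v_,u_=np.nonzero(l==b)
        X=np.array([ray("top",a,c,zz)[:2] for a,c in zip(u_,v_)],np.float32);r=cv2.minAreaRect(X)
        print(nm,lab,len(u_),np.round(r[0],1),np.round(r[1],1),round(r[2],1),X.mean(0).round(1), "pix",u_.min(),u_.max(),v_.min(),v_.max())
    m=np.zeros((420,560),bool);m[v-26:v+26,u-26:u+26]=1
    m&=(d>0)&(W[...,2]>17)&(W[...,2]<32);q=W[m][:,:2].astype(np.float32);r=cv2.minAreaRect(q)
    print(nm,"depthwall",len(q),np.round(r[0],1),np.round(r[1],1),round(r[2],1),"z",np.median(W[m][:,2]))
print("glass",W[225:250:6,300:332:6].round(0)[...,2])
S=np.hstack([cv2.resize(p[145:305,130:290],None,fx=2.5,fy=2.5,interpolation=2),cv2.resize(p[145:305,255:415],None,fx=2.5,fy=2.5,interpolation=2)])
cv2.imwrite("pics/crop1.png",S[:,:,::-1])
E
```

```text
round 506 z 108.2 rect [616.9 -98.6] [55.3 44.4] 2.9
  tag n 226 [614.7 -99.3] [35.5 34.8] 52.6 [614.6 -99.8]
bar 513 z 107.2 rect [ 630.  -253.7] [47.5 54.8] 75.3
  tag n 111 [ 628.2 -252.5] [45.7 11.7] 76.4 [ 628.4 -252.9]
plain 509 z 106.4 rect [609.7  59.1] [55.1 45.1] 13.2
round mark 188 [445.7 219.5] [35.8 33. ] 89.8 [445.6 219.5] pix 146 161 261 275
round wall 960 [448.7 129.8] [104.1  98.8] 5.9 [447.  126.2] pix 167 211 244 290
round depthwall 337 [454.7 140.6] [92.8 82.9] 5.8 z 22.533544181837946
bar mark 80 [430.3 -76. ] [40.6  9.4] 89.8 [430.7 -75.3] pix 269 286 272 276
bar wall 753 [ 430.6 -161.8] [103.  93.] 2.7 [ 427.1 -167. ] pix 294 334 252 297
bar depthwall 311 [ 435.8 -155.2] [93.2 82. ] 2.9 z 22.78564046118717
glass [[ 0. -1. -1. -1.  1. -0.]
 [-2.  0.  0. -2. -4. -1.]
 [-1.  2.  2. -1. -1.  3.]
 [-0.  0. -1. -2.  1. -2.]
 [-0.  0.  0.  0. -1. -0.]]
```

View pics/crop1.png

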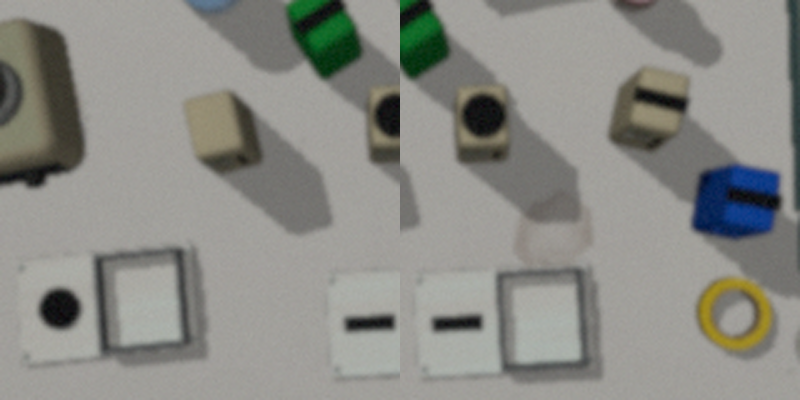

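```bash
python3 - <<'E'
from h import *
z=np.load("top0.npz");W=cloud("top",z["d"]);m=(z["d"]>0)&(W[...,0]<720)&(W[...,1]>-330)
q=W[m&(W[...,2]>125)];print(len(q),q.min(0).round(),q.max(0).round() if len(q) else 0)
E
python3 -m pendant '[0,0.01,-0.015,0,0.01, 0,0.02,-0.03,0,0.02, 0,0.025,-0.035,0,0.03, 0,0.025,-0.035,0,0.03, 0,0.025,-0.035,0,0.03, 0,0.025,-0.035,0,0.03, 0,0.025,-0.035,0,0.03, 0,0.025,-0.035,0,0.03, 0,0.025,-0.035,0,0.03, 0,0.025,-0.035,0,0.03, 0,0.025,-0.035,0,0.03, 0,0.025,-0.035,0,0.03, 0,0.025,-0.035,0,0.03, 0,0.025,-0.035,0,0.03, 0,0.025,-0.035,0,0.03, 0,0.025,-0.035,0,0.03, 0,0.02,-0.03,0,0.01, 0,0.007,-0.016,0,0, 0,0,0,0,0, 0,0,0,0,0]' 40
```

```text
time: 2.1
ee_pos: [614.9, -98.8, 230.7]
orientation: [[-0.999, -0.052, -0.001], [-0.052, 0.999, 0.001], [0.001, 0.001, -1.0]]
ft_force: [0.7, 0.7, -0.6]
opening: 85.5Traceback (most recent call last):
  File "<stdin>", line 3, in <module>
    return umr_minimum(a, axis, None, out, keepdims, initial, where)
ValueError: zero-size array to reduction operation minimum which has no identity
```

```bash
python3 -m pendant '[0,0,0,-0.01,0, 0,0,0,-0.02,0, 0,0,0,-0.02,0, 0,0,0,-0.02,0, 0,0,0,-0.02,0, 0,0,0,-0.015,0, 0,0,0,-0.015,0, 0,0,0,-0.01,0, 0,0,0,-0.01,0, 0,0,0,-0.01,0, 0,0,0,-0.01,0, 0,0,0,0,0]'
python3 - <<'E'
from h import *
p,d=env.capture("scene"); c=p[100:300,190:430]
cv2.imwrite("pics/s1.png",cv2.resize(c,None,fx=3,fy=3)[:,:,::-1])
E
```

```text
time: 3.3
ee_pos: [614.4, -98.9, 69.4]
orientation: [[-0.999, -0.052, -0.003], [-0.052, 0.999, 0.001], [0.003, 0.001, -1.0]]
ft_force: [-0.4, -0.1, -0.1]
opening: 85.3
```

View pics/s1.png

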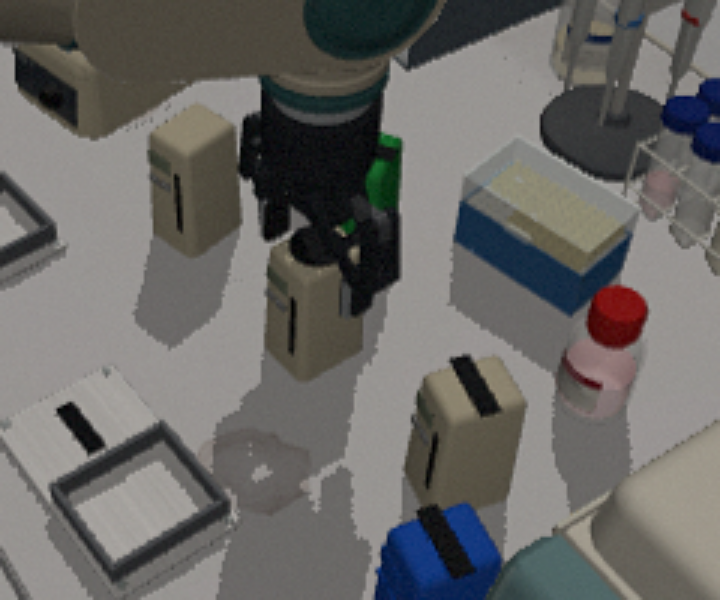

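The open fingers straddle the round-tagged timer, with its tag at about (320,245) in the crop and one finger on each side. Closing on it and lifting.

```bash
python3 -m pendant '[0.2,0,0,0,0, 0.5,0,0,0,0, 0.7,0,0,0,0, 1,0,0,0,0, 1,0,0,0,0, 1,0,0,0,0, 1,0,0,0,0, 1,0,0,0,0, 1,0,0,0,0, 1,0,0,0,0]' 50 
python3 -m pendant '[1,0,0,0,0, 1,0,0,0.005,0, 1,0,0,0.01,0, 1,0,0,0.01,0, 1,0,0,0.01,0, 1,0,0,0.005,0, 1,0,0,0,0, 1,0,0,0,0]'
```

```text
time: 4.35
ee_pos: [615.8, -99.3, 72.4]
orientation: [[-0.999, -0.052, 0.002], [-0.052, 0.999, -0.001], [-0.002, -0.001, -1.0]]
ft_force: [0.4, -1.0, 5.3]
opening: 44.6
time: 5.15
ee_pos: [615.1, -99.0, 111.1]
orientation: [[-0.999, -0.052, -0.0], [-0.052, 0.999, 0.0], [0.0, 0.0, -1.0]]
ft_force: [-0.7, -0.9, -3.2]
opening: 44.1
```

```bash
python3 -m pendant '[1,0,0,0.015,0, 1,0,0,0.02,0, 1,0,0,0.02,0, 1,0,0,0.02,0, 1,0,0,0.02,0, 1,-0.01,0.01,0.01,0.01, 1,-0.01,0.02,0.005,0.01, 1,-0.02,0.03,0,0.01, 1,-0.02,0.03,0,0.01, 1,-0.02,0.03,0,0.01, 1,-0.02,0.03,0,0, 1,-0.02,0.03,0,0, 1,-0.02,0.03,0,0, 1,-0.01,0.015,0,0, 1,-0.006,0.01,0,0, 1,-0.004,0.005,0,0, 1,0,0,0,0, 1,0,0,0,0]'
python3 - <<'E'
from h import *
a=[]
for n in("top","scene"):
    p,d=env.capture(n); np.savez(n+"2",p=p,d=d); a.append(p)
cv2.imwrite("pics/h2.png",np.hstack([cv2.resize(a[0][130:330,90:290],(400,400)),cv2.resize(a[1][50:250,90:290],(400,400))])[:,:,::-1])
E
```

```text
time: 6.95
ee_pos: [455.6, 140.4, 221.4]
orientation: [[-0.995, -0.101, 0.0], [-0.101, 0.995, -0.0], [-0.0, -0.0, -1.0]]
ft_force: [0.1, 0.1, -2.8]
opening: 44.4
```

View pics/h2.png

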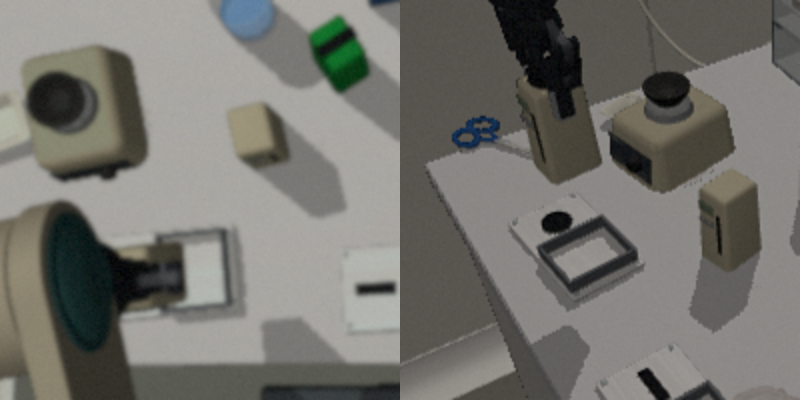

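```bash
python3 - <<'E'
from h import *
def pr(n,X):
    f,cx,cy,R,t=cam(n);c=R@X+t;return (f*c[0]/c[2]+cx,f*c[1]/c[2]+cy)
# cloud check from scene: side faces
z=np.load("scene2.npz");p=z["p"];d=z["d"];W=cloud("scene",d)
m=(d>0)&(W[...,2]>152)&(W[...,2]<235)&(abs(W[...,0]-455)<50)&(abs(W[...,1]-140)<50)&(p.max(2)>75)
q=W[m];print(len(q),q.min(0).round(),q.max(0).round())
for lo,hi in((152,175),(175,200),(200,225)):
    s=q[(q[:,2]>lo)&(q[:,2]<hi)];r=cv2.minAreaRect(s[:,:2].astype(np.float32));print(lo,len(s),np.round(r[0],1),np.round(r[1],1),round(r[2],1),np.percentile(s[:,:2],[3,97],axis=0).round(1).tolist())
zb=W[(d>0)&(W[...,2]>120)&(abs(W[...,0]-455)<50)&(abs(W[...,1]-140)<50)&(p.max(2)>75)]
print("lowest",np.percentile(zb[:,2],[0.2,1,3]))
c,s=np.cos(.1),np.sin(.1)
im=p.copy()
for sx in(-1,1):
  for sy in(-1,1):
    o=np.array([455.6+sx*31.5*c-sy*26*s,140.4+sx*31.5*s+sy*26*c,0]);A=[pr("scene",o+[0,0,h]) for h in(150,258)]
    print(sx,sy,np.round(A,1).tolist()); cv2.line(im,*[tuple(int(round(k)) for k in a) for a in A],(255,0,0),1)
cv2.imwrite("pics/h3.png",cv2.resize(im[60:170,100:250],None,fx=4,fy=4,interpolation=0)[:,:,::-1])
E
```

```text
308 [425. 108. 152.] [489. 155. 235.]
152 63 [449.4 121. ] [36.  72.9] 60.5 [[426.1, 109.7], [484.5, 152.0]]
175 91 [449.3 121.4] [36.4 71. ] 60.0 [[427.1, 110.8], [468.0, 152.0]]
200 110 [451.  121.4] [31.3 66.9] 64.7 [[429.4, 112.3], [474.4, 141.9]]
lowest [147.90714911 149.62685492 151.01675245]
-1 -1 [[165.1, 142.7], [153.7, 99.2]]
-1 1 [[153.6, 130.6], [141.4, 87.3]]
1 -1 [[190.8, 131.0], [182.4, 87.7]]
1 1 [[178.8, 119.6], [169.5, 76.6]]
```

View pics/h3.png

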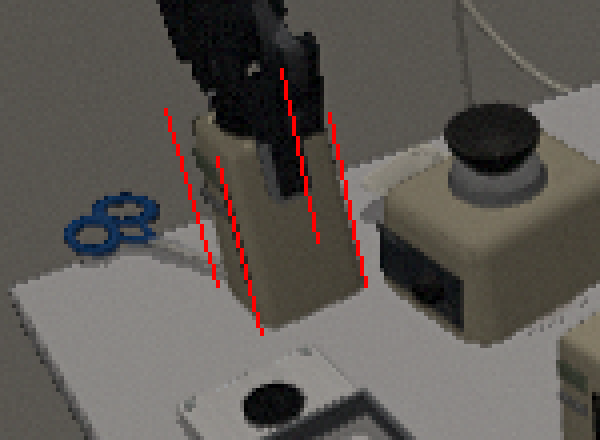

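```bash
python3 -m pendant '[1,0,0,-0.01,0, 1,0,0,-0.02,0, 1,0,0,-0.02,0, 1,0,0,-0.02,0, 1,0,0,-0.02,0, 1,0,0,-0.015,0, 1,0,0,-0.01,0, 1,0,0,-0.01,0, 1,0,0,-0.005,0, 1,0,0,-0.005,0, 1,0,0,-0.005,0, 1,0,0,0,0, 1,0,0,0,0]'
python3 -m pendant '[1,0,0,-0.001,0, 1,0,0,-0.001,0, 1,0,0,-0.001,0, 1,0,0,0,0, 1,0,0,0,0]'
```

```text
time: 8.35
ee_pos: [455.4, 141.0, 81.6]
orientation: [[-0.995, -0.102, 0.0], [-0.102, 0.995, 0.0], [-0.0, 0.0, -1.0]]
ft_force: [0.3, -0.3, -2.6]
opening: 44.3
time: 8.85
ee_pos: [455.2, 141.0, 78.4]
orientation: [[-0.995, -0.102, 0.0], [-0.102, 0.995, 0.0], [-0.0, 0.0, -1.0]]
ft_force: [-0.5, -0.5, -2.5]
opening: 44.5
```

```bash
python3 -m pendant '[1,0,0,-0.001,0, 1,0,0,0,0, 1,0,0,0,0]'
python3 -m pendant '[1,0,0,-0.001,0, 1,0,0,0,0, 1,0,0,0,0]'
```

```text
time: 9.15
ee_pos: [455.5, 141.0, 78.4]
orientation: [[-0.995, -0.102, 0.001], [-0.102, 0.995, 0.0], [-0.001, 0.0, -1.0]]
ft_force: [-2.9, -0.9, 5.0]
opening: 44.3
time: 9.45
ee_pos: [455.8, 141.0, 78.4]
orientation: [[-0.995, -0.102, 0.002], [-0.102, 0.995, 0.0], [-0.002, 0.0, -1.0]]
ft_force: [-6.1, -2.8, 11.9]
opening: 44.4
```

The timer is bearing on the pocket floor: the vertical force went from −2.5 N to +12 N. Opening the fingers and retreating upward.

```bash
python3 -m pendant '[0.4,0,0,0.001,0, 0.3,0,0,0,0, 0.2,0,0,0,0, 0.1,0,0,0,0, 0,0,0,0,0, 0,0,0,0,0, 0,0,0,0,0, 0,0,0,0.005,0, 0,0,0,0.01,0, 0,0,0,0.02,0, 0,0,0,0.03,0, 0,0,0,0.03,0, 0,0,0,0.03,0, 0,0,0,0.02,0, 0,0,0,0.008,0, 0,0,0,0,0]'
python3 - <<'E'
from h import *
a=[]
for n in("top","scene"):
    p,d=env.capture(n); np.savez(n+"4",p=p,d=d); a.append(p)
cv2.imwrite("pics/h4.png",np.hstack([cv2.resize(a[0][130:330,90:290],(400,400)),cv2.resize(a[1][50:250,90:290],(400,400))])[:,:,::-1])
E
```

```text
time: 11.05
ee_pos: [455.6, 141.1, 231.7]
orientation: [[-0.995, -0.102, 0.002], [-0.102, 0.995, 0.001], [-0.003, 0.0, -1.0]]
ft_force: [0.5, 0.6, 0.4]
opening: 85.4
```

View pics/h4.png

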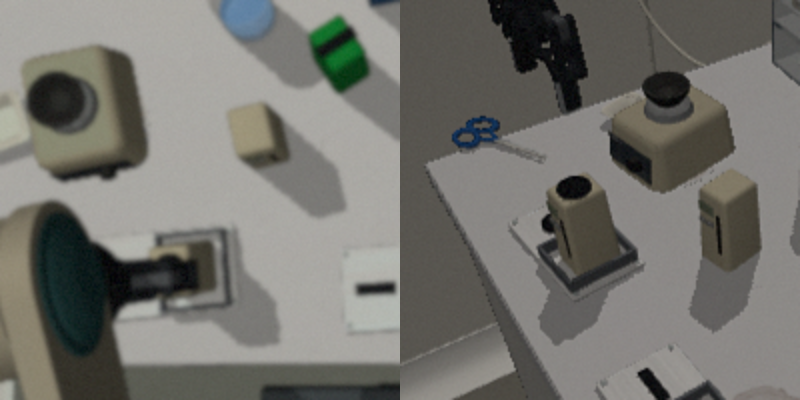

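The top-right half shows the round-tagged timer upright in the round nest, clear of all four walls. Moving on to the bar-tagged timer.

```bash
python3 -m pendant '[0,0.004,-0.01,0,-0.01, 0,0.015,-0.034,0,-0.03, 0,0.015,-0.034,0,-0.03, 0,0.015,-0.034,0,-0.03, 0,0.015,-0.034,0,-0.03, 0,0.015,-0.034,0,-0.03, 0,0.015,-0.034,0,-0.03, 0,0.015,-0.034,0,-0.03, 0,0.015,-0.034,0,-0.03, 0,0.015,-0.034,0,-0.03, 0,0.015,-0.034,0,-0.03, 0,0.015,-0.034,0,-0.03, 0,0.004,-0.01,0,-0.007, 0,0,0,0,0, 0,0,0,0,0]'
python3 - <<'E'
from h import *
# placed timer: tag centre at z=117 in both views
for n in("top","scene"):
    p,d=env.capture(n);W=cloud(n,d)
    m=(d>0)&(abs(W[...,0]-455)<45)&(abs(W[...,1]-141)<40)&(W[...,2]>105)
    q=W[m];r=cv2.minAreaRect(q[:,:2].astype(np.float32));print(n,len(q),"z",np.median(q[:,2]).round(1),np.round(r[0],1),np.round(r[1],1),round(r[2],1))
    v,u=np.nonzero(m&(p.max(2)<70));X=np.array([ray(n,a,c,117) for a,c in zip(u,v)]);print(" tag",len(X),X.mean(0).round(1))
E
```

```text
time: 12.65
ee_pos: [627.7, -253.1, 229.1]
orientation: [[-0.97, 0.243, -0.002], [0.243, 0.97, 0.001], [0.002, 0.001, -1.0]]
ft_force: [0.5, -0.6, 1.1]
opening: 85.5
top 547 z 114.3 [457.8 141. ] [54.2 44.9] 5.4
 tag 243 [456.  139.2 117. ]
scene 353 z 112.8 [458.4 136.8] [54.2 46.3] 4.3
 tag 168 [457.1 135.2 117. ]
```

```bash
python3 -m pendant '[0,0.001,0,-0.01,0, 0,0,0,-0.02,0, 0,0,0,-0.02,0, 0,0,0,-0.02,0, 0,0,0,-0.02,0, 0,0,0,-0.015,0, 0,0,0,-0.015,0, 0,0,0,-0.01,0, 0,0,0,-0.01,0, 0,0,0,-0.01,0, 0,0,0,-0.008,0, 0,0,0,0,0]' 50
python3 - <<'E'
from h import *
p,d=env.capture("scene"); c=p[140:340,240:480]
cv2.imwrite("pics/s5.png",cv2.resize(c,None,fx=3,fy=3)[:,:,::-1])
E
```

```text
time: 13.95
ee_pos: [628.6, -252.8, 70.7]
orientation: [[-0.97, 0.242, -0.002], [0.242, 0.97, 0.001], [0.002, 0.001, -1.0]]
ft_force: [0.5, -0.5, 0.1]
opening: 85.3
```

View pics/s5.png

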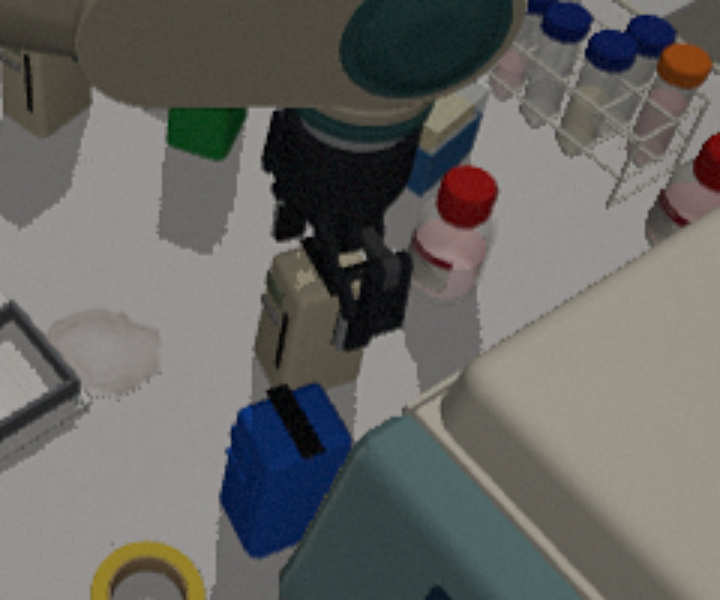

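Again the fingers straddle the bar-tagged timer (at about (315,310) in the crop) and are clear of the blue one. Gripping and lifting.

```bash
python3 -m pendant '[0.2,0,0,0,0, 0.5,0,0,0,0, 0.7,0,0,0,0, 1,0,0,0,0, 1,0,0,0,0, 1,0,0,0,0, 1,0,0,0,0, 1,0,0,0,0, 1,0,0,0,0, 1,0,0,0.005,0, 1,0,0,0.01,0, 1,0,0,0.01,0, 1,0,0,0.015,0, 1,0,0,0.02,0, 1,0,0,0.03,0, 1,0,0,0.03,0, 1,0,0,0.02,0, 1,0,0,0.01,0, 1,0,0,0,0, 1,0,0,0,0]' 50
```

```text
time: 16.0
ee_pos: [628.9, -252.9, 221.1]
orientation: [[-0.97, 0.242, -0.002], [0.242, 0.97, 0.001], [0.002, 0.0, -1.0]]
ft_force: [0.4, 0.0, -4.2]
opening: 46.3
```

```bash
python3 -m pendant '[1,-0.008,0.004,0,0, 1,-0.018,0.009,0,0.03, 1,-0.018,0.009,0,0.03, 1,-0.018,0.009,0,0.03, 1,-0.018,0.009,0,0.03, 1,-0.018,0.009,0,0.03, 1,-0.018,0.009,0,0.03, 1,-0.018,0.009,0,0.03, 1,-0.018,0.009,0,0.03, 1,-0.018,0.009,0,0.03, 1,-0.018,0.009,0,0.03, 1,-0.005,0.004,0,0.002, 1,0,0,0,0, 1,0,0,0,0]'
python3 - <<'E'
from h import *
p,d=env.capture("scene"); W=cloud("scene",d);c=p[80:300,150:350]
m=(d>0)&(W[...,2]>120)&(abs(W[...,0]-436)<50)&(abs(W[...,1]+155)<50)&(p.max(2)>75)
print("lowest",np.percentile(W[m][:,2],[.2,1,3]))
for lo,hi in((152,175),(175,200)):
    s=W[m&(W[...,2]>lo)&(W[...,2]<hi)];print(np.percentile(s[:,:2],[3,97],axis=0).round(1).tolist())
cv2.imwrite("pics/s6.png",cv2.resize(c,None,fx=2.5,fy=2.5)[:,:,::-1])
E
```

```text
time: 17.4
ee_pos: [436.5, -155.2, 221.9]
orientation: [[-0.998, -0.057, -0.0], [-0.057, 0.998, 0.0], [0.0, 0.0, -1.0]]
ft_force: [0.1, -0.3, -2.6]
opening: 45.9
lowest [149.67026715 151.4903586  156.45573212]
[[407.3, -184.7], [458.2, -147.7]]
[[407.9, -183.8], [460.6, -146.0]]
```

View pics/s6.png

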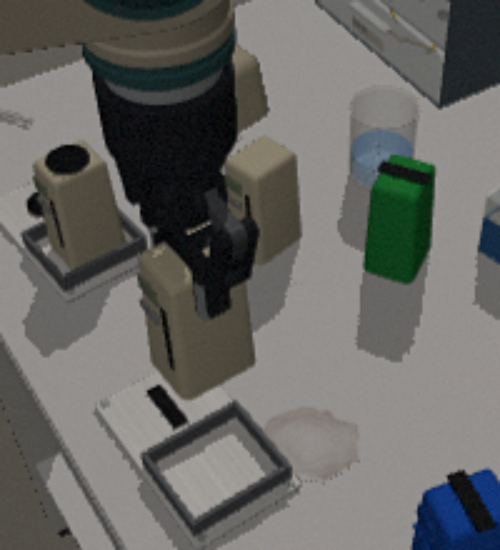

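The bar-tagged timer hangs upright over the bar nest, whose pocket is at about (218,465) in the crop. Lowering it.

```bash
python3 -m pendant '[1,0,0,-0.01,0, 1,0,0,-0.02,0, 1,0,0,-0.02,0, 1,0,0,-0.02,0, 1,0,0,-0.02,0, 1,0,0,-0.015,0, 1,0,0,-0.01,0, 1,0,0,-0.01,0, 1,0,0,-0.005,0, 1,0,0,-0.005,0, 1,0,0,-0.005,0, 1,0,0,-0.001,0, 1,0,0,-0.001,0, 1,0,0,-0.001,0, 1,0,0,0,0, 1,0,0,0,0]'
python3 -m pendant '[1,0,0,-0.001,0, 1,0,0,0,0, 1,0,0,0,0]'
python3 -m pendant '[1,0,0,-0.001,0, 1,0,0,0,0, 1,0,0,0,0]'
```

```text
time: 19.05
ee_pos: [436.3, -155.1, 79.5]
orientation: [[-0.998, -0.057, 0.0], [-0.057, 0.998, -0.0], [-0.0, -0.0, -1.0]]
ft_force: [-0.4, -0.5, -2.6]
opening: 46.0
time: 19.35
ee_pos: [436.7, -155.3, 79.4]
orientation: [[-0.998, -0.057, 0.002], [-0.057, 0.998, -0.001], [-0.001, -0.001, -1.0]]
ft_force: [-2.2, 0.0, 5.7]
opening: 46.1
time: 19.65
ee_pos: [437.2, -155.5, 79.3]
orientation: [[-0.998, -0.057, 0.003], [-0.057, 0.998, -0.001], [-0.003, -0.001, -1.0]]
ft_force: [-3.2, 0.6, 10.4]
opening: 46.2
```

Floor contact again, with the force now +10 N. Releasing, moving up and then clear of the view.

```bash
python3 -m pendant '[0.4,0,0,0.001,0, 0.3,0,0,0,0, 0.2,0,0,0,0, 0.1,0,0,0,0, 0,0,0,0,0, 0,0,0,0,0, 0,0,0,0,0, 0,0,0,0.005,0, 0,0,0,0.01,0, 0,0,0,0.02,0, 0,0,0,0.03,0, 0,0,0,0.03,0, 0,0,0,0.03,0, 0,0,0,0.02,0, 0,0,0,0.008,0, 0,0,0,0,0]'
python3 -m pendant '[0,0.02,0.02,0,0, 0,0.03,0.03,0,0, 0,0.03,0.03,0,0, 0,0.03,0.03,0,0, 0,0.03,0.03,0,0, 0,0.01,0.01,0,0, 0,0,0,0,0, 0,0,0,0,0]'
python3 - <<'E'
from h import *
a=[]
T=dict(round=(454.7,140.6),bar=(435.8,-155.2))
for n in("top","scene"):
    p,d=env.capture(n);W=cloud(n,d);a.append(p)
    for k,(x,y) in T.items():
        m=(d>0)&(abs(W[...,0]-x)<45)&(abs(W[...,1]-y)<40)&(W[...,2]>105)&(W[...,2]<125)
        q=W[m]
        if len(q)<30: print(n,k,"hidden");continue
        r=cv2.minAreaRect(q[:,:2].astype(np.float32));print(n,k,len(q),"z",np.median(q[:,2]).round(1),np.round(r[0],1),np.round(r[1],1),round(r[2],1))
        v,u=np.nonzero(m&(p.max(2)<70));X=np.array([ray(n,b,c,117) for b,c in zip(u,v)]);print(" tag",len(X),X.mean(0).round(1) if len(X) else 0)
cv2.imwrite("pics/end.png",np.hstack([cv2.resize(a[0][150:350,130:380],(400,320)),cv2.resize(a[1][100:300,110:360],(400,320))])[:,:,::-1])
E
```

```text
time: 21.25
ee_pos: [436.6, -155.2, 232.7]
orientation: [[-0.998, -0.057, 0.002], [-0.057, 0.998, -0.001], [-0.002, -0.001, -1.0]]
ft_force: [0.0, -1.1, -0.3]
opening: 85.2
time: 22.05
ee_pos: [585.5, -5.4, 230.0]
orientation: [[-0.998, -0.057, -0.002], [-0.057, 0.998, -0.0], [0.002, 0.0, -1.0]]
ft_force: [0.3, -0.1, 0.1]
opening: 85.3
top round hidden
top bar 553 z 113.5 [ 436.8 -155.5] [46.7 54.8] 89.7
 tag 146 [ 435.9 -155.1  117. ]
scene round 351 z 112.9 [458.4 136.3] [54.9 44.8] 2.5
 tag 170 [457.  135.1 117. ]
scene bar 614 z 112.6 [ 437.3 -158.7] [53.7 48.6] 3.9
 tag 180 [ 437.1 -160.3  117. ]
```

View pics/end.png

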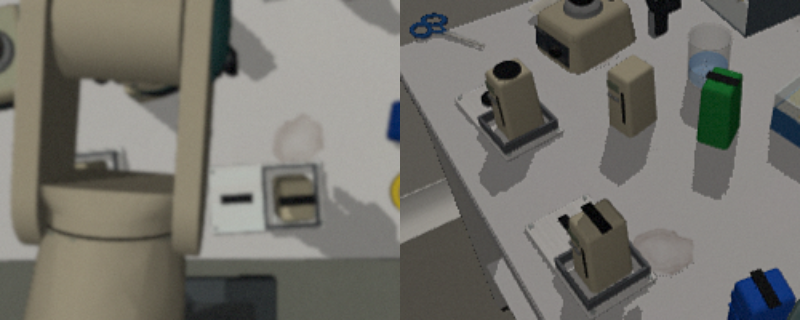

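Both tagged timers stand upright inside their matching pockets, and the arm is clear. Handing in.

```bash
python3 -c "
from bench import env
print(env.sign_off())"
```

```text
the job is handed in; nothing more can be done
None
```

I gripped both tagged timers from above, lowered each onto its pocket floor until the wrist force showed contact (10–12 N), then released it. The round-tagged timer is in the round-marked nest and the bar-tagged timer is in the bar-marked nest. The job was handed in at about 22 s of the 54 s allowed, with the gripper empty, raised and touching nothing. I did not touch the untagged timer or the blue and green look-alikes.

**Position:** The top camera put each timer about 1–3 mm from its pocket's centre, well inside the 18 mm limit. Their tops measured about 113–114 mm high, which fits resting on the 6 mm floor, and both looked upright. The arm hid the round timer in the last top picture, so its top-view figure was taken earlier, after its release and retreat. The scene camera showed it in the same place afterwards.

**Disagreements:**
- The scene camera put the timers 3–6 mm from the pocket centres along y, differing from the top camera by about 3–5 mm. That is more than the 2 mm calibration tolerance but still within the limit.
- The gripper read 44–46 mm on the 52 mm sides. The camera depth also showed the tops slightly smaller than stated. Neither grip slipped.

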